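# Carry the bamboo blanks to the finishing rack in order

## Task

Move the four bamboo brush-handle blanks from the pale drying rack to the empty dark finishing rack, keeping their order: the blank beside the drying rack's tall end board goes into the notches beside the finishing rack's tall end board, the next one next to it, and so on to the open end. Leave each one lying down in its own pair of V notches, centred lengthwise on the rack (within about a centimetre).

Things in the scene. Friction and masses are not known exactly. Their poses are not given: they have to be found in the camera images.
- drying_rack: pale wooden rack, fixed, full at the start: board 150 x 262 mm, 12 mm thick. Origin: under the middle of the row, on the bench top. y runs along the row: four places at y = +90, +30, -30, -90 mm; one tall end board (85 mm high, 12 thick) at the +y end, inner face at y = +138 mm. x is level, across the row, along the blanks; z up.
- finishing_rack: dark wooden rack, fixed, empty; origin (on the bench) and axes as the drying rack, but its tall end board (85 mm high) is at the -y end, inner face y = -138 mm. Notches at y = -90, -30, +30, +90 mm: each two 90-degree V blocks, 12 mm thick, 42 wide, at x = -42 and +42 mm, tops 62 mm above the bench; free between them down to 18 mm. A seated blank lies along x, its axis 57 mm above the bench.
- blank_a_center (a point): centre (mid-length, on the axis) of a loose straw-coloured bamboo tube, 120 mm long (shortest of the four), 22 mm in diameter, about 36 g. It starts in saddle_a on the drying rack, its axis 57 mm above the bench, up to 8 mm off the saddle's middle lengthwise. x runs along the tube.
- blank_b_center (a point): centre (mid-length, on the axis) of a loose straw-coloured bamboo tube, 150 mm long (second shortest), 22 mm in diameter, about 45 g. It starts in saddle_b on the drying rack, its axis 57 mm above the bench, up to 8 mm off the saddle's middle lengthwise. x runs along the tube.
- blank_c_center (a point): centre (mid-length, on the axis) of a loose straw-coloured bamboo tube, 180 mm long (second longest), 22 mm in diameter, about 54 g. It starts in saddle_c on the drying rack, its axis 57 mm above the bench, up to 8 mm off the saddle's middle lengthwise. x runs along the tube.
- blank_d_center (a point): centre (mid-length, on the axis) of a loose straw-coloured bamboo tube, 210 mm long (longest), 22 mm in diameter, about 63 g. It starts in saddle_d on the drying rack, its axis 57 mm above the bench, up to 8 mm off the saddle's middle lengthwise. x runs along the tube.
- saddle_a: pale fixed pair of V blocks on the drying rack under blank_a; it stays and so marks the place in the row that blank_a came from. Origin: middle of its underside, 12 mm above the bench; x along the blank; blocks 12 mm thick, 42 wide, at x = -42 and +42 mm, tops 62 mm above the bench, free between them down to 18 mm above the bench.
- saddle_b: pale fixed pair of V blocks on the drying rack under blank_b; it stays and so marks the place in the row that blank_b came from. Origin: middle of its underside, 12 mm above the bench; x along the blank; blocks 12 mm thick, 42 wide, at x = -42 and +42 mm, tops 62 mm above the bench, free between them down to 18 mm above the bench.
- saddle_c: pale fixed pair of V blocks on the drying rack under blank_c; it stays and so marks the place in the row that blank_c came from. Origin: middle of its underside, 12 mm above the bench; x along the blank; blocks 12 mm thick, 42 wide, at x = -42 and +42 mm, tops 62 mm above the bench, free between them down to 18 mm above the bench.
- saddle_d: pale fixed pair of V blocks on the drying rack under blank_d; it stays and so marks the place in the row that blank_d came from. Origin: middle of its underside, 12 mm above the bench; x along the blank; blocks 12 mm thick, 42 wide, at x = -42 and +42 mm, tops 62 mm above the bench, free between them down to 18 mm above the bench.
Not all that is in view belongs to the job. What is shaped like the part that bears blank_d_center but purple or red is not meant.

How it is judged:
By the outcome, as a careful person would: the job done as asked, in the order asked, and still so for the second after the job is handed in, with the robot touching nothing.
It also fails if it takes over 115 s, if anything falls off the work surface, if the arm or the gripper's body presses on something with over 40 N, if the wrist force passes 120 N, or if a joint passes its speed limit or range.

## Robot

A 6-joint arm with a two-finger parallel gripper is mounted at the origin on the work surface. World frame = base frame: x ahead of the robot, y to its left, z up, the work surface at z = 0. Lengths are in mm, angles in degrees, forces in N, time in s.
With the tool pointing down it reaches from about 325 to 775 mm from the base axis. Payload 5.5 kg.
Tool frame: the origin (TCP) lies between the finger pads; the fingertips stand 25 mm ahead of it and the grasp point (between the pads) lies 6 mm ahead of it; z points along the fingers, x is the direction in which the jaws open and shut, and the axes are right-handed (so a half turn about z gives the same grasp; the last joint's range is limited). The gripper opens to 88 mm and grips with 3 to 60 N. Pads are 20 mm wide; open, the fingers measure 115 mm over their backs; the gripper's body (75 mm by 178 mm) begins 61 mm behind the grasp point.
Start: joints at [-70.113, 5.22, 70.514, -0, 104.267, -3.249], TCP at [235.75, -551.759, 247.631] pointing down, gripper open.
Joint ranges: [-164.24, 164.24], [-49.07, 125.15], [9.68, 141.18], [-86.29, 266.29], [3.28, 154.24], [-151.56, 151.56]. Speed limits (degrees/s): [147.25, 147.25, 172.46, 180, 180, 180].

## Interface

Orientations are given as a 3x3 rotation matrix whose columns are the frame's x, y, z axes.
In Python, from workcell import get_obs, capture, sign_off, search_frame gives the robot as it stands. The module is installed in compiled form; this text tells all that it offers.
- The arm moves only by the shell command python3 -m creep 'ROWS'. ROWS is JSON, a list that holds one entry, the list of rows, each a list of 7 numbers: the gripper's target within -1 to 1 (shut at 1, half-way at 0, fully open at -1), then the shift along the world's x, y, z in mm, then the turn, a rotation vector about the world's x, y, z in rad. A call has 1 to 12 rows; each row is the pose to reach, as a shift and turn from the pose commanded when the call began; what a row does not reach only later rows make up. A row lasts 1/8 s, in which the tool goes at most 62.5 mm and 10.7 degrees, less where a joint would pass 70% of its speed; a pose out of reach is approached as far as the arm can. A call with a gripper value outside its range is refused whole. The fingers move at their own pace and stop on an object; the grip force is fixed at half the most. Time passes only in rows, so rows that repeat a pose let the fingers close. It gives the time, the measured TCP pose, the force and the opening at its end, in the units of the state.
- get_obs(): the state, without advancing time (a new reading comes with each control period).
- capture(name): name is "side" or "top" or "wrist"; returns a dict with "image" (480x640x3 uint8, blue, green, red), "z_map" (480x640 float32, mm along the optical axis (not along the pixel's ray), 0 where there is no reading), "camera_matrix" (3x3 intrinsics, pixels), "k1" (the pictures are not rectified: a ray, as slopes to the right and down, at radius r is drawn at 1 + k1 r^2 times it, then the intrinsics apply), "view" (4x4, takes a point from world to camera coordinates); the wrist camera has in their place "hand_eye" (4x4, takes a point from camera to tool coordinates, whose origin is the TCP and whose axes are the tool frame's). Camera axes: x right, y up, looking along -z (the intrinsics and any distortion apply to the point x, -y, -z); pixel columns grow to the right and rows downward; lengths in mm; the calibration is good to about 2 mm. A picture is of the moment at which its call begins: read the wrist's pose just before it.
- sign_off(): hands the job in, once; it reports no verdict.
Trained networks look in a picture, given as the dict that the camera call returned (one of the last four; its "shot" number tells which), for a name from the list of things; names that differ only in an ending like _2 or _b are one class to them, and where a whole thing is asked for, a point or a joint stands for the part that bears it (a point fixed in the world has none). Each returns a list of dicts, best first, with "confidence" (0 to 1); they miss things now and then, are a little off and sometimes report something else, mostly with a low value. They report only what shows in the picture. A call takes as long as a camera call. They do not tell look-alikes from the thing itself.
- search_frame(picture, label): "box" ([centre column, centre row, width, height] in pixels, round what is visible of it).
The state is a dict: "time_s": time; "joint_pos": joint angles; "qd": joint speeds; "joint_efforts": joint torques, N m; "tcp_pos": TCP position; "tcp_rot": TCP orientation; "ft_force": force on the tool from outside, world axes, zero at the start; "torque": the same for the moment, N m; "grip_width": opening from 0.0 (shut) to 1.0 (fully open).
Only numpy, scipy, OpenCV 4.12 (cv2) and the standard library are available. Lean on these libraries where they do the work, as an engineer would, in place of code of your own. Each camera call takes 0.05 s, during which the arm holds its last target.

## Working session

There is one attempt and no reset: what is moved stays moved. The work goes in short steps, Python scripts to look and compute and a shell command to move; the robot and the scene stay as the last step left them, time stands still between calls to the robot, and variables do not carry over. Pictures are saved under pics/ and viewed, and the job is handed in when it is done.

```bash
mkdir -p pics
cat > h.py <<'E'
import numpy as np, cv2
from workcell import get_obs, capture, search_frame
def cam2world(d,obs=None):
    if 'view' in d: return np.linalg.inv(np.array(d['view']))
    T=np.eye(4);T[:3,:3]=np.array(obs['tcp_rot']);T[:3,3]=obs['tcp_pos']
    return T@np.array(d['hand_eye'])
def pts(d,uv,obs=None,z=None):
    """world points of pixels by depth map, or by plane height z"""
    K=np.array(d['camera_matrix'],float);k1=d['k1'];uv=np.array(uv,float).reshape(-1,2)
    n=cv2.undistortPoints(uv.reshape(-1,1,2),K,np.array([k1,0,0,0,0.])).reshape(-1,2)
    T=cam2world(d,obs)
    r=np.c_[n[:,0],-n[:,1],-np.ones(len(n))]
    if z is None:
        zz=d['z_map'][uv[:,1].round().astype(int),uv[:,0].round().astype(int)]
        P=r*zz[:,None]
    else:
        R=r@T[:3,:3].T; s=(z-T[2,3])/R[:,2]
        return T[:3,3]+R*s[:,None]
    return P@T[:3,:3].T+T[:3,3]
def cloud(d,obs=None):
    v,u=np.mgrid[0:480,0:640]
    P=pts(d,np.c_[u.ravel(),v.ravel()],obs).reshape(480,640,3)
    P[d['z_map']==0]=np.nan
    return P
E
python3 - <<'E'
from h import *
o=get_obs();print(o)
for n in('side','top','wrist'):
    d=capture(n);cv2.imwrite(f'pics/{n}0.png',d['image'])
    np.savez(f'{n}0.npz',**{k:v for k,v in d.items()})
    print(n,d['camera_matrix'],d['k1'],d.get('view',d.get('hand_eye')))
    for l in('drying_rack','finishing_rack','blank_a_center','saddle_a'):
        print(l,[(np.round(x['box']),round(x['confidence'],2)) for x in search_frame(d,l)])
E
```

```text
{'time_s': 0.0, 'joint_pos': array([-7.01116761e+01,  5.26305841e+00,  7.05808716e+01,  4.83005354e-04,
        1.04266885e+02, -3.24815452e+00]), 'qd': array([-0.10989496, -0.01782821, -0.04938331,  0.05804234,  0.04201372,
       -0.11861727]), 'joint_efforts': array([-1.77771861e-03, -4.46448576e+01, -4.06455374e+01,  6.98234327e-02,
        2.91386020e-02, -1.70122048e-04]), 'tcp_pos': array([ 235.67547589, -551.50853816,  246.51729467]), 'tcp_rot': array([[ 3.92923933e-01, -9.19570748e-01, -6.50267038e-04],
       [-9.19568951e-01, -3.92924454e-01,  1.82150353e-03],
       [-1.93050718e-03, -1.17746953e-04, -9.99998130e-01]]), 'ft_force': array([-0.65304057,  0.77256599,  0.43510873]), 'torque': array([0.01036565, 0.02749164, 0.01891045]), 'grip_width': 0.9954385605722967}
side [[495.75442164   0.         320.54633537]
 [  0.         495.75442164 238.01534124]
 [  0.           0.           1.        ]] -0.01463566525595538 [[-9.36806566e-01 -3.49602761e-01  1.30907384e-02  3.97971599e+02]
 [ 2.76122070e-01 -7.15892491e-01  6.41291309e-01 -2.60568368e+02]
 [-2.14825651e-01  6.043
[... 1004 characters left out ...]
array([372., 195.,  14.,  59.]), 0.97)]
saddle_a [(array([314., 190.,  35.,  45.]), 0.65), (array([398., 198.,  27.,  47.]), 0.61), (array([343., 192.,  30.,  44.]), 0.51), (array([370., 195.,  24.,  45.]), 0.45)]
wrist [[422.3427264    0.         312.22420468]
 [  0.         422.3427264  240.81102968]
 [  0.           0.           1.        ]] -0.017863268265846714 [[ 9.99999765e-01  6.31073428e-04  2.67151641e-04  9.88125164e-01]
 [ 6.77413605e-04 -9.69236694e-01 -2.46129586e-01 -6.61038100e+01]
 [ 1.03607332e-04  2.46129709e-01 -9.69236893e-01 -1.37483152e+02]
 [ 0.00000000e+00  0.00000000e+00  0.00000000e+00  1.00000000e+00]]
drying_rack []
finishing_rack []
blank_a_center []
saddle_a []
```

View pics/top0.png

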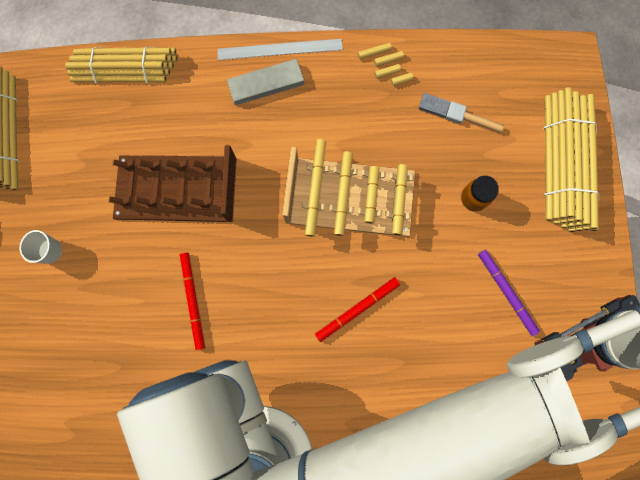

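View pics/side0.png

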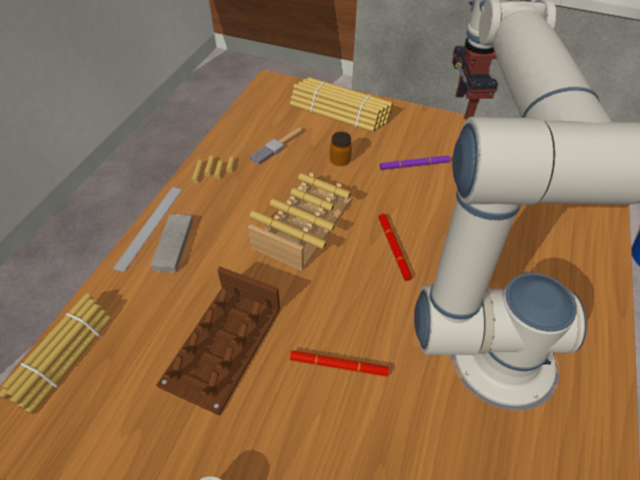

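The top view shows the drying rack with its tall end board on the left (290,190). From that board the blanks are longest d (315,188), c (343,193), a (372,195) and b (399,199). The finishing rack is at (175,185), with its tall board on the right (232,185). Look-alikes to leave alone are the red sticks (192,300) and (357,309), the purple stick (508,292), the bundles (120,65), (572,160) and (5,125), and the short offcuts (385,65).

Run:
```python
from h import *
d=dict(np.load('top0.npz',allow_pickle=True)); d['k1']=float(d['k1'])
P=cloud(d)
cv2.imwrite('pics/crop0.png',cv2.resize(d['image'][125:260,90:440],None,fx=2.2,fy=2.2,interpolation=cv2.INTER_CUBIC))
hsv=cv2.cvtColor(d['image'],cv2.COLOR_BGR2HSV)
for (u,v) in[(300,300),(150,250),(315,188),(343,193),(372,195),(399,199)]:
    print(u,v,P[v,u].round(1),hsv[v,u])
# blanks: 
for n,(u,v),L in[('d',(315,188),210),('c',(343,193),180),('a',(372,195),120),('b',(399,199),150)]:
    m=(P[...,2]>58.5)&(P[...,2]<75); m=m.astype(np.uint8)
    m[:,:u-14]=0;m[:,u+15:]=0;m[:120]=0;m[260:]=0
    m&=(hsv[...,1]>110)
    nl,lab,st,c=cv2.connectedComponentsWithStats(m); 
    k=lab[v,u] or 1+np.argmax(st[1:,4])
    Q=P[lab==k]; mu=Q.mean(0); w,V=np.linalg.eigh(np.cov((Q-mu)[:,:2].T)); a=V[:,1]*np.sign(V[0,1])
    t=(Q-mu)[:,:2]@a; mid=(t.min()+t.max())/2
    print(n,st[k],'mean',mu.round(1),'ctr',(mu[:2]+a*mid).round(1),'len',t.max()-t.min(),'ang',np.degrees(np.arctan2(a[1],a[0])),'z',np.percentile(Q[:,2],[50,95]))
```

```text
300 300 [327.1 -88.3  -2.3] [ 14 179 208]
150 250 [4.443e+02 2.437e+02 1.000e-01] [ 14 174 207]
315 188 [ 555.7 -127.4   68.4] [ 23 148 239]
343 193 [ 544.2 -185.8   64.7] [ 24 146 242]
372 195 [ 537.4 -246.1   67.5] [ 23 150 237]
399 199 [ 527.  -302.    68.8] [ 25 134 248]
d [305 139  21  97 942] mean [ 559.9 -127.1   64.7] ctr [ 561.9 -127.3] len 211.44911242812896 ang -7.959838892558861 z [64.94620475 68.84091075]
c [334 151  18  84 823] mean [ 545.2 -185.3   64.7] ctr [ 547.1 -185.6] len 182.2403679868109 ang -7.9897203497332825 z [64.91570795 68.95269445]
a [364 166  15  57 554] mean [ 540.4 -245.1   64.6] ctr [ 541.7 -245.3] len 121.15580109165079 ang -8.043844914585161 z [64.81998305 68.83041043]
b [392 164  16  71 687] mean [ 528.3 -304.2   64.7] ctr [ 529.7 -304.4] len 151.4003564212377 ang -8.175356964183157 z [64.80116867 68.77272134]
```

View pics/crop0.png

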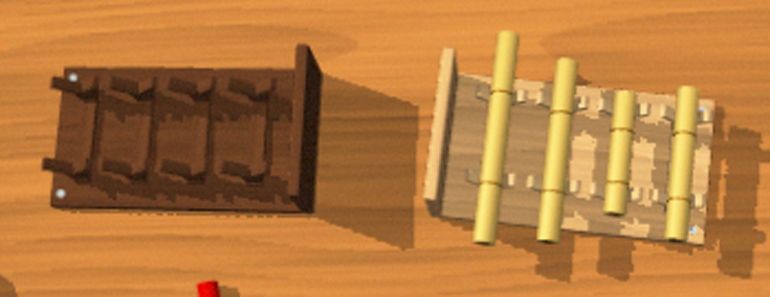

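```bash
cat > fit.py <<'E'
from h import *
from scipy.spatial import cKDTree
from scipy.optimize import least_squares
def model(s): # s=-1 finishing (tall at -y), +1 drying
    M=[]
    def box(x0,x1,y0,y1,z0,z1,st=2.):
        X=np.arange(x0,x1+.1,st);Y=np.arange(y0,y1+.1,st);Z=np.arange(z0,z1+.1,st)
        for a in np.array(np.meshgrid(X,Y,[z1])).reshape(3,-1).T: M.append(a)
        for yy in(y0,y1): M.extend(np.array(np.meshgrid(X,[yy],Z)).reshape(3,-1).T)
        for xx in(x0,x1): M.extend(np.array(np.meshgrid([xx],Y,Z)).reshape(3,-1).T)
    y0,y1=sorted((s*150,-s*112)); box(-75,75,y0,y1,0,12)
    y0,y1=sorted((s*150,s*138)); box(-75,75,y0,y1,0,85)
    for yk in(-90,-30,30,90):
        for xb in(-42,42):
            for dy in np.arange(-21,21.1,1.5):
                zt=min(62,41.4+abs(dy))
                for xx in np.arange(xb-6,xb+6.1,2): M.append((xx,yk+dy,zt))
                for xx in(xb-6,xb+6):
                    for z in np.arange(12,zt,2): M.append((xx,yk+dy,z))
                if abs(dy)>20.9:
                    for xx in np.arange(xb-6,xb+6.1,2):
                        for z in np.arange(12,62,2): M.append((xx,yk+dy,z))
    return np.array(M)
def fit(Q,s,p0):
    t=cKDTree(model(s))
    def f(p,full=False):
        c,n=np.cos(p[2]),np.sin(p[2]); D=Q-np.array([p[0],p[1],p[3]])
        L=np.c_[D[:,0]*c+D[:,1]*n,-D[:,0]*n+D[:,1]*c,D[:,2]]
        return t.query(L)[0]
    r=least_squares(f,p0,loss='soft_l1',f_scale=2,x_scale=[1,1,.01,1],diff_step=1e-4)
    e=f(r.x); return r.x,np.median(e),np.percentile(e,90)
E
python3 - <<'E'
from fit import *
from workcell import *
for n in('top','side'):
    d=dict(np.load(n+'0.npz',allow_pickle=True)); d['k1']=float(d['k1'])
    P=cloud(d); V=d['image'].max(-1)
    # finishing
    c=pts(dict(np.load('top0.npz',allow_pickle=True),k1=-.13087),[[175,188]],z=12)[0]
    m=(np.hypot(P[...,0]-c[0],P[...,1]-c[1])<190)&(P[...,2]>5)&(P[...,2]<95)&(V<150)
    print(n,c,m.sum())
    best=min((fit(P[m],-1,[c[0],c[1]+dy,yaw,0]) for yaw in(-.1,0.05) for dy in(-15,15)),key=lambda r:r[1])
    p=best[0];print('fin',p[:2].round(1),np.degrees(p[2]).round(2),p[3].round(2),best[1:])
    hsv=cv2.cvtColor(d['image'],cv2.COLOR_BGR2HSV)
    m=(np.hypot(P[...,0]-545,P[...,1]+215)<180)&(P[...,2]>6)&(P[...,2]<95)&~((hsv[...,1]>105)&(hsv[...,0]>19)&(P[...,2]>52))
    best=fit(P[m],1,[545,-215,-.139,0]);p=best[0]
    print('dry',p[:2].round(1),np.degrees(p[2]).round(2),p[3].round(2),best[1:])
    # row center from blanks
E
```

```text
top [581.74793431 186.88099848  12.        ] 7772
fin [585.5 204.1] -3.06 0.21 (np.float64(1.5880295124896098), np.float64(4.687556685702255))
dry [ 549.5 -218.2] -8.12 -0.53 (np.float64(1.6428500195558713), np.float64(4.209771455518768))
side [581.74793431 186.88099848  12.        ] 9131
fin [585.5 204.7] -3.07 2.12 (np.float64(1.5224237919691432), np.float64(4.72273946499976))
dry [ 550.  -215.9] -8.0 1.81 (np.float64(1.644934138336166), np.float64(5.70486592432138))
```

```bash
python3 -m creep '[[[0.09,40,45,0,0,0,-0.07],[0.09,90,100,-3,0,0,-0.16],[0.09,140,152,-6,0,0,-0.25],[0.09,190,207,-9,0,0,-0.34],[0.09,235,257,-12,0,0,-0.42],[0.09,275,300,-16,0,0,-0.49],[0.09,299,326,-18,0,0,-0.53],[0.09,309,337,-18,0,0,-0.543],[0.09,309,337,-18,0,0,-0.543],[0.09,309,337,-18,0,0,-0.543],[0.09,309,337,-18,0,0,-0.543]]]'
python3 - <<'E'
from fit import *
o=get_obs();d=capture('wrist');cv2.imwrite('pics/w1.png',d['image']);print(o['tcp_pos'],o['tcp_rot'],o['grip_width'],o['time_s'])
np.savez('w1.npz',pos=o['tcp_pos'],rot=o['tcp_rot'],**d)
print([(np.round(x['box']),x['confidence']) for x in search_frame(d,'blank_a_center')])
P=cloud(d,o);hsv=cv2.cvtColor(d['image'],cv2.COLOR_BGR2HSV)
e=np.array([562,-127]),np.array([547,-185.6]),np.array([541.7,-245.3]),np.array([529.7,-304.4])
for n,c in zip('dcab',e):
    ax=np.array([np.cos(-.14),np.sin(-.14)]);D=P[...,:2]-c
    m=(abs(D@np.array([-ax[1],ax[0]]))<20)&(abs(D@ax)<135)&(P[...,2]>59)&(P[...,2]<80)&(hsv[...,1]>100)
    nl,lab,st,_=cv2.connectedComponentsWithStats(m.astype(np.uint8));k=1+np.argmax(st[1:,4])
    Q=P[lab==k];mu=Q.mean(0);w,V=np.linalg.eigh(np.cov((Q-mu)[:,:2].T)); a=V[:,1]*np.sign(V[0,1])
    t=(Q-mu)[:,:2]@a; mid=(t.min()+t.max())/2; s=(Q-mu)[:,:2]@[-a[1],a[0]]
    print(n,'ctr',(mu[:2]+a*mid+np.array([-a[1],a[0]])*(s.min()+s.max())/2).round(1),'len',t.max()-t.min(),'w',s.max()-s.min(),'ang',np.degrees(np.arctan2(a[1],a[0])),'z',np.percentile(Q[:,2],[50,95]))
E
```

```text
time_s: 2.12
tcp_pos: [544.0, -216.0, 229.9]
tcp_rot: [[-0.141, -0.99, 0.0], [-0.99, 0.141, -0.0], [0.0, -0.0, -1.0]]
ft_force: [0.7, 0.1, -0.2]
grip_width: 0.454
[ 544.03182625 -215.99888455  229.93482164] [[-1.40507882e-01 -9.90079527e-01  2.56711177e-04]
 [-9.90079484e-01  1.40507766e-01 -4.26822541e-04]
 [ 3.86518346e-04 -3.14136401e-04 -9.99999876e-01]] 0.45377195666595327 2.125
[(array([352., 222.,  36., 159.]), 0.93)]
d ctr [ 571.9 -131. ] len 189.75240666130713 w 22.353478499678843 ang -7.62153836704663 z [66.28371357 68.38296781]
c ctr [ 546.5 -187.9] len 180.60773434537327 w 22.166756433820353 ang -7.657682614807533 z [66.34790011 68.3265978 ]
a ctr [ 541.9 -247.9] len 120.22477076917974 w 22.6691324688109 ang -8.414221546298013 z [66.36197156 68.40554832]
b ctr [ 530.  -306.1] len 149.30340566637705 w 22.549476841484378 ang -8.118990505976633 z [66.29823431 68.37074678]
```

View pics/w1.png

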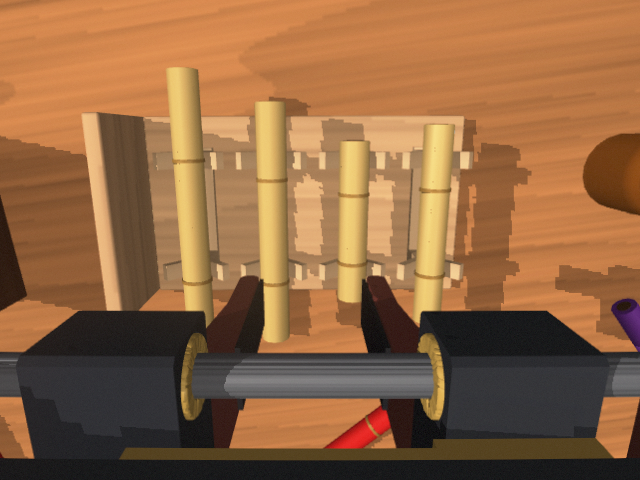

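```bash
python3 -m creep '[[[0.09,8,40,-10,0,0,0],[0.09,16,80,-40,0,0,0],[0.09,17.3,86.5,-80,0,0,0],[0.09,17.3,86.5,-120,0,0,0],[0.09,17.3,86.5,-150,0,0,0],[0.09,17.3,86.5,-165,0,0,0],[0.09,17.3,86.5,-167,0,0,0],[1,17.3,86.5,-167,0,0,0],[1,17.3,86.5,-167,0,0,0],[1,17.3,86.5,-167,0,0,0],[1,17.3,86.5,-167,0,0,0],[1,17.3,86.5,-167,0,0,0]]]'
```

```text
time_s: 3.72
tcp_pos: [562.9, -128.2, 64.3]
tcp_rot: [[-0.138, -0.99, 0.003], [-0.99, 0.138, -0.0], [-0.0, -0.003, -1.0]]
ft_force: [0.4, 2.2, 5.5]
grip_width: 0.244
```

```bash
python3 -m creep '[[[1,0,0,20,0,0,0],[1,0,0,55,0,0,0],[1,0,15,90,0,0,0.01],[1,4,55,115,0,0,0.03],[1,9,105,125,0,0,0.045],[1,13,155,128,0,0,0.06],[1,16,200,128,0,0,0.08],[1,18,230,128,0,0,0.086],[1,18.6,242.8,128,0,0,0.086],[1,18.6,242.8,128,0,0,0.086],[1,18.6,242.8,128,0,0,0.086]]]'
python3 - <<'E'
from fit import *
o=get_obs();d=capture('wrist');cv2.imwrite('pics/w2.png',d['image']);print(o['tcp_pos'],o['grip_width'],o['time_s'])
np.savez('w2.npz',pos=o['tcp_pos'],rot=o['tcp_rot'],**d)
P=cloud(d,o);V=d['image'].max(-1)
m=(abs(P[...,0]-585)<110)&(abs(P[...,1]-200)<190)&(P[...,2]>5)&(P[...,2]<95)&(V<150)
m[330:]=0
print(m.sum()); r=fit(P[m],-1,[585.5,204.4,-.053,0]);print(r,np.degrees(r[0][2]))
t=capture('top');cv2.imwrite('pics/t2.png',t['image'][100:280,60:460])
P=cloud(t)
m=(P[...,2]>190)&(P[...,2]<220)&(abs(P[...,0]-580)<140)&(abs(P[...,1]-115)<30)
hs=cv2.cvtColor(t['image'],cv2.COLOR_BGR2HSV);m&=(hs[...,1]>100)&(hs[...,0]>17)
Q=P[m];print(len(Q),Q.min(0),Q.max(0))
E
```

```text
time_s: 5.1
tcp_pos: [580.7, 113.3, 190.8]
tcp_rot: [[-0.054, -0.999, -0.0], [-0.999, 0.054, -0.001], [0.001, -0.0, -1.0]]
ft_force: [0.3, 0.2, -0.2]
grip_width: 0.243
[580.70865178 113.30062812 190.79167466] 0.2434001416719226 5.1
53223
(array([ 5.85470330e+02,  2.03149585e+02, -5.27514203e-02,  7.22300437e-01]), np.float64(1.0838951698955859), np.float64(4.661625676214429)) -3.022433745886027
217 [523.40998116  99.58634989 190.0159859 ] [683.79852585 119.39204466 196.69827273]
```

View pics/w2.png

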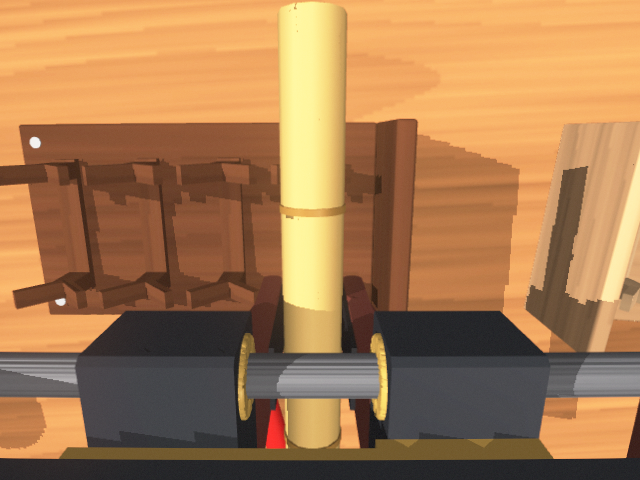

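View pics/t2.png

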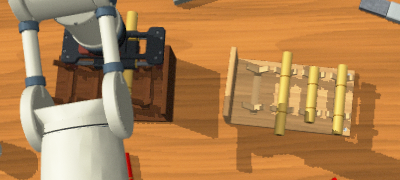

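```bash
python3 -m creep '[[[1,0,0,-30,0,0,0],[1,0,0,-70,0,0,0],[1,0,0,-105,0,0,0],[1,0,0,-122,0,0,0],[1,0,0,-127,0,0,0],[1,0,0,-127.5,0,0,0],[1,0,0,-127.5,0,0,0],[0.09,0,0,-127.5,0,0,0],[0.09,0,0,-127.5,0,0,0],[0.09,0,0,-127.5,0,0,0],[0.09,0,0,-127.5,0,0,0]]]'
```

```text
time_s: 6.58
tcp_pos: [580.6, 114.5, 63.1]
tcp_rot: [[-0.053, -0.999, -0.0], [-0.999, 0.053, 0.0], [-0.0, 0.0, -1.0]]
ft_force: [-0.5, 0.1, 0.6]
grip_width: 0.452
```

```bash
python3 -m creep '[[[0.09,0,0,30,0,0,0],[0.09,0,0,70,0,0,0],[0.09,-2,-20,100,0,0,0],[0.09,-7,-65,115,0,0,-0.02],[0.09,-13,-118,115,0,0,-0.04],[0.09,-19,-170,115,0,0,-0.05],[0.09,-25,-222,112,0,0,-0.07],[0.09,-30,-265,105,0,0,-0.08],[0.09,-32.5,-290,95,0,0,-0.086],[0.09,-33.7,-301,85,0,0,-0.086],[0.09,-33.7,-301,80,0,0,-0.086]]]'
python3 - <<'E'
from fit import *
t=capture('top');cv2.imwrite('pics/t3.png',cv2.resize(t['image'][100:280,60:460],None,fx=2,fy=2))
P=cloud(t);hs=cv2.cvtColor(t['image'],cv2.COLOR_BGR2HSV)
m=(P[...,2]>55)&(P[...,2]<80)&(abs(P[...,0]-580)<140)&(abs(P[...,1]-115)<35)&(hs[...,1]>100)&(hs[...,0]>19)
Q=P[m];mu=Q.mean(0);w,V=np.linalg.eigh(np.cov((Q-mu)[:,:2].T)); a=V[:,1]*np.sign(V[0,1]);s=(Q-mu)[:,:2]@a
print((mu[:2]+a*(s.min()+s.max())/2),np.ptp(s),np.degrees(np.arctan2(a[1],a[0])),np.percentile(Q[:,2],[50,95]))
E
```

```text
time_s: 7.95
tcp_pos: [546.7, -186.4, 142.1]
tcp_rot: [[-0.139, -0.99, -0.001], [-0.99, 0.139, 0.001], [-0.001, 0.001, -1.0]]
ft_force: [-0.1, 0.8, -0.2]
grip_width: 0.457
[580.22183284 112.57135498] 210.24367527035878 -2.9303558843152593 [65.14517099 68.79848722]
```

View pics/t3.png

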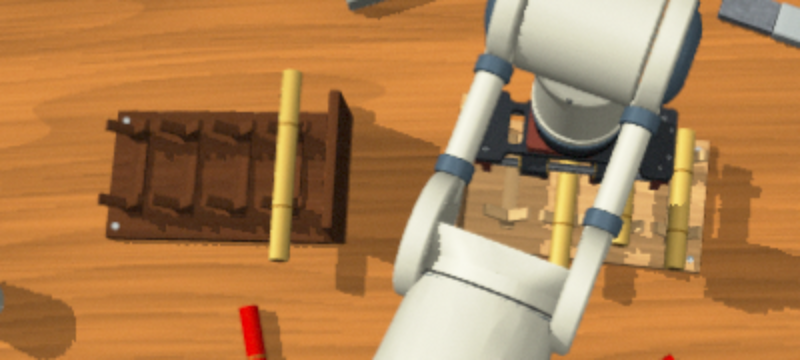

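The picture shows blank d at (285,165), in the notches beside the dark tall board. It is level and its top is at 68.8 mm, which is right. Next is blank c.

```bash
python3 -m creep '[[[0.09,0,0,-25,0,0,0],[0.09,0,0,-60,0,0,0],[0.09,0,0,-78,0,0,0],[0.09,0,0,-80.5,0,0,0],[0.09,0,0,-80.5,0,0,0],[1,0,0,-80.5,0,0,0],[1,0,0,-80.5,0,0,0],[1,0,0,-80.5,0,0,0],[1,0,0,-80.5,0,0,0],[1,0,0,-80.5,0,0,0]]]'
```

```text
time_s: 9.25
tcp_pos: [547.5, -186.6, 63.7]
tcp_rot: [[-0.139, -0.99, 0.002], [-0.99, 0.139, -0.0], [0.0, -0.002, -1.0]]
ft_force: [-0.6, 1.1, 5.6]
grip_width: 0.249
```

```bash
python3 -m creep '[[[1,0,0,20,0,0,0],[1,0,0,55,0,0,0],[1,2,20,85,0,0,0.01],[1,7,65,95,0,0,0.02],[1,13,120,95,0,0,0.035],[1,19,175,95,0,0,0.05],[1,25,230,95,0,0,0.065],[1,30,285,95,0,0,0.08],[1,34,330,95,0,0,0.086],[1,36.5,355,92,0,0,0.086],[1,37,360.8,85,0,0,0.086],[1,37,360.8,80,0,0,0.086]]]'
python3 -m creep '[[[1,0,0,-25,0,0,0],[1,0,0,-55,0,0,0],[1,0,0,-74,0,0,0],[1,0,0,-79,0,0,0],[1,0,0,-79.5,0,0,0],[1,0,0,-79.5,0,0,0],[0.09,0,0,-79.5,0,0,0],[0.09,0,0,-79.5,0,0,0],[0.09,0,0,-79.5,0,0,0],[0.09,0,0,-79.5,0,0,0]]]'
```

```text
time_s: 10.75
tcp_pos: [583.7, 173.8, 142.1]
tcp_rot: [[-0.053, -0.999, -0.001], [-0.999, 0.053, -0.001], [0.001, 0.001, -1.0]]
ft_force: [-0.1, -0.1, -0.8]
grip_width: 0.245
time_s: 12.0
tcp_pos: [584.0, 174.4, 63.2]
tcp_rot: [[-0.053, -0.999, 0.0], [-0.999, 0.053, -0.0], [0.0, -0.0, -1.0]]
ft_force: [0.2, 0.7, -0.1]
grip_width: 0.454
```

```bash
python3 -m creep '[[[0.09,0,0,30,0,0,0],[0.09,0,0,70,0,0,0],[0.09,-3,-25,95,0,0,-0.01],[0.09,-8,-75,100,0,0,-0.02],[0.09,-13,-130,100,0,0,-0.035],[0.09,-19,-185,100,0,0,-0.05],[0.09,-24,-240,100,0,0,-0.06],[0.09,-30,-295,100,0,0,-0.07],[0.09,-35,-350,100,0,0,-0.08],[0.09,-40,-395,95,0,0,-0.086],[0.09,-42,-418,85,0,0,-0.086],[0.09,-42,-421,80,0,0,-0.086]]]'
python3 - <<'E'
from fit import *
t=capture('top');cv2.imwrite('pics/t4.png',cv2.resize(t['image'][100:280,60:460],None,fx=2,fy=2))
P=cloud(t);hs=cv2.cvtColor(t['image'],cv2.COLOR_BGR2HSV)
for n,y in(('d',113),('c',173)):
    m=(P[...,2]>58.5)&(P[...,2]<80)&(abs(P[...,0]-580)<140)&(abs(P[...,1]-y)<28)&(hs[...,1]>100)&(hs[...,0]>19)
    Q=P[m];mu=Q.mean(0);w,V=np.linalg.eigh(np.cov((Q-mu)[:,:2].T)); a=V[:,1]*np.sign(V[0,1]);s=(Q-mu)[:,:2]@a
    print(n,(mu[:2]+a*(s.min()+s.max())/2),np.ptp(s),np.degrees(np.arctan2(a[1],a[0])),np.percentile(Q[:,2],[50,95]))
E
```

```text
time_s: 13.5
tcp_pos: [541.5, -247.1, 141.8]
tcp_rot: [[-0.14, -0.99, -0.001], [-0.99, 0.14, 0.001], [-0.001, 0.002, -1.0]]
ft_force: [-0.1, 0.4, 0.8]
grip_width: 0.451
d [579.53641123 112.81041137] 209.63445801734645 -2.9859022641520885 [65.37639521 69.11647578]
c [583.45075401 172.00567121] 180.55056369912114 -2.932413732745478 [65.23857215 69.10435582]
```

View pics/t4.png

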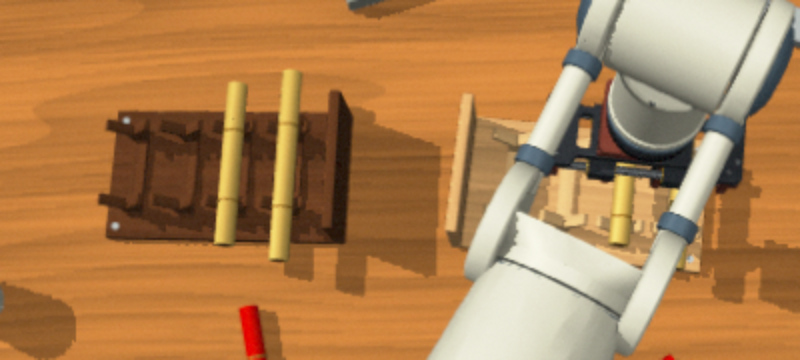

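Blanks d (285,165) and c (230,163) are seated and in order. The gripper is over a. Commanded pose: (541.95, -246.66, 143.13).

```bash
python3 -m creep '[[[0.09,0,0,-25,0,0,0],[0.09,0,0,-60,0,0,0],[0.09,0,0,-78,0,0,0],[0.09,0,0,-80.5,0,0,0],[0.09,0,0,-80.5,0,0,0],[1,0,0,-80.5,0,0,0],[1,0,0,-80.5,0,0,0],[1,0,0,-80.5,0,0,0],[1,0,0,-80.5,0,0,0],[1,0,0,-80.5,0,0,0]]]'
```

```text
time_s: 14.8
tcp_pos: [542.5, -246.5, 63.7]
tcp_rot: [[-0.139, -0.99, 0.002], [-0.99, 0.139, -0.0], [-0.0, -0.002, -1.0]]
ft_force: [0.6, 3.0, 5.2]
grip_width: 0.245
```

```bash
python3 -m creep '[[[1,0,0,20,0,0,0],[1,0,0,55,0,0,0],[1,2,20,85,0,0,0.01],[1,6,65,95,0,0,0.02],[1,11,120,95,0,0,0.03],[1,17,175,95,0,0,0.04],[1,22,230,95,0,0,0.05],[1,27,285,95,0,0,0.06],[1,32,340,95,0,0,0.07],[1,37,395,95,0,0,0.08],[1,42,440,95,0,0,0.086],[1,44.5,470,95,0,0,0.086]]]'
python3 -m creep '[[[1,0.6,11,-10,0,0,0],[1,0.6,11,-20,0,0,0],[1,0.6,11,-45,0,0,0],[1,0.6,11,-75,0,0,0],[1,0.6,11,-91,0,0,0],[1,0.6,11,-94.5,0,0,0],[1,0.6,11,-94.5,0,0,0],[1,0.6,11,-94.5,0,0,0],[0.09,0.6,11,-94.5,0,0,0],[0.09,0.6,11,-94.5,0,0,0],[0.09,0.6,11,-94.5,0,0,0],[0.09,0.6,11,-94.5,0,0,0]]]'
```

```text
time_s: 16.3
tcp_pos: [586.5, 225.2, 158.4]
tcp_rot: [[-0.052, -0.999, 0.001], [-0.999, 0.052, -0.0], [0.0, -0.001, -1.0]]
ft_force: [-0.0, -0.0, -0.2]
grip_width: 0.244
time_s: 17.8
tcp_pos: [587.1, 234.4, 63.1]
tcp_rot: [[-0.053, -0.999, -0.0], [-0.999, 0.053, -0.0], [0.0, -0.0, -1.0]]
ft_force: [-0.6, 1.2, -0.4]
grip_width: 0.454
```

```bash
python3 -m creep '[[[0.09,0,0,30,0,0,0],[0.09,0,0,70,0,0,0],[0.09,-3,-25,95,0,0,-0.01],[0.09,-8,-75,100,0,0,-0.02],[0.09,-13,-130,100,0,0,-0.03],[0.09,-19,-185,100,0,0,-0.04],[0.09,-25,-240,100,0,0,-0.05],[0.09,-31,-295,100,0,0,-0.06],[0.09,-37,-350,100,0,0,-0.07],[0.09,-43,-405,100,0,0,-0.08],[0.09,-49,-460,100,0,0,-0.086],[0.09,-54,-510,95,0,0,-0.086]]]'
python3 -m creep '[[[0.09,-3,-26,-5,0,0,0],[0.09,-3,-29.5,-15,0,0,0],[0.09,-3,-29.5,-15,0,0,0]]]'
python3 - <<'E'
from fit import *
o=get_obs();w=capture('wrist');cv2.imwrite('pics/w5.png',w['image'])
t=capture('top');cv2.imwrite('pics/t5.png',cv2.resize(t['image'][100:280,60:460],None,fx=2,fy=2))
P=cloud(t);hs=cv2.cvtColor(t['image'],cv2.COLOR_BGR2HSV)
for n,y in(('d',113),('c',173),('a',233)):
    m=(P[...,2]>58.5)&(P[...,2]<80)&(abs(P[...,0]-580)<140)&(abs(P[...,1]-y)<28)&(hs[...,1]>100)&(hs[...,0]>19)
    Q=P[m];mu=Q.mean(0);w_,V=np.linalg.eigh(np.cov((Q-mu)[:,:2].T)); a=V[:,1]*np.sign(V[0,1]);s=(Q-mu)[:,:2]@a
    print(n,(mu[:2]+a*(s.min()+s.max())/2),np.ptp(s),np.degrees(np.arctan2(a[1],a[0])),np.percentile(Q[:,2],[50,95]))
E
```

```text
time_s: 19.3
tcp_pos: [532.8, -277.7, 158.8]
tcp_rot: [[-0.139, -0.99, 0.001], [-0.99, 0.139, -0.001], [0.001, -0.001, -1.0]]
ft_force: [0.6, 0.4, -0.3]
grip_width: 0.455
time_s: 19.68
tcp_pos: [529.8, -304.2, 141.6]
tcp_rot: [[-0.139, -0.99, -0.002], [-0.99, 0.139, 0.002], [-0.002, 0.002, -1.0]]
ft_force: [-0.1, 0.5, -0.2]
grip_width: 0.454
d [580.18765721 112.82960047] 210.55717718877992 -2.8883947660315306 [65.08288849 68.74952852]
c [583.59108913 172.0952036 ] 180.78963568036963 -2.9230481341373586 [65.23350216 69.03126487]
a [586.52856915 231.77651309] 119.7003536476176 -2.6211373788371546 [65.10724534 69.10486099]
```

View pics/t5.png

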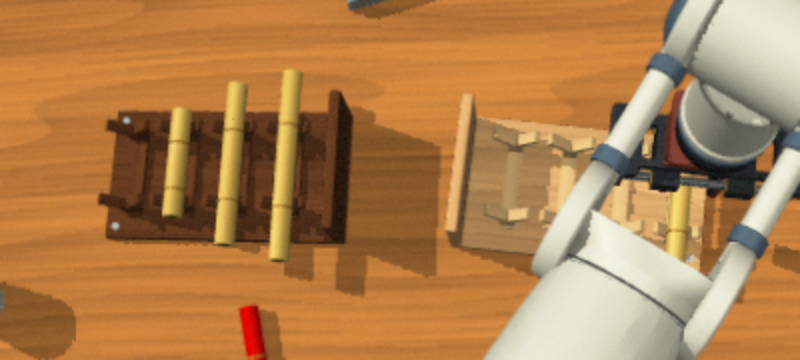

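View pics/w5.png

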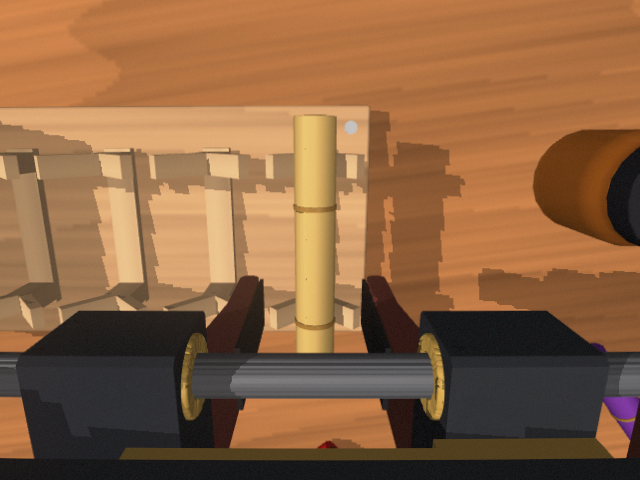

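Blanks d, c and a are seated at (285,165), (230,163) and (177,162). In the wrist view, b at (315,230) is centred between the fingers. Commanded pose: (530.05, -305.16, 143.13).

```bash
python3 -m creep '[[[0.09,0,0,-25,0,0,0],[0.09,0,0,-60,0,0,0],[0.09,0,0,-78,0,0,0],[0.09,0,0,-80.5,0,0,0],[0.09,0,0,-80.5,0,0,0],[1,0,0,-80.5,0,0,0],[1,0,0,-80.5,0,0,0],[1,0,0,-80.5,0,0,0],[1,0,0,-80.5,0,0,0],[1,0,0,-80.5,0,0,0]]]'
```

```text
time_s: 21.02
tcp_pos: [530.5, -305.4, 63.7]
tcp_rot: [[-0.139, -0.99, 0.001], [-0.99, 0.139, -0.001], [0.001, -0.001, -1.0]]
ft_force: [0.0, 1.5, 5.6]
grip_width: 0.241
```

```bash
python3 -m creep '[[[1,0,0,20,0,0,0],[1,0,0,55,0,0,0],[1,2,20,85,0,0,0.01],[1,6,65,95,0,0,0.02],[1,11,120,95,0,0,0.03],[1,17,175,95,0,0,0.04],[1,23,230,95,0,0,0.05],[1,29,285,95,0,0,0.06],[1,35,340,95,0,0,0.07],[1,41,395,95,0,0,0.08],[1,47,450,95,0,0,0.086],[1,53,505,95,0,0,0.086]]]'
python3 -m creep '[[[1,4,50,0,0,0,0],[1,6.5,80,0,0,0,0],[1,7.2,94.4,-10,0,0,0],[1,7.2,94.4,-15,0,0,0],[1,7.2,94.4,-15,0,0,0]]]'
python3 -m creep '[[[1,0,0,-25,0,0,0],[1,0,0,-55,0,0,0],[1,0,0,-74,0,0,0],[1,0,0,-79,0,0,0],[1,0,0,-79.5,0,0,0],[1,0,0,-79.5,0,0,0],[0.09,0,0,-79.5,0,0,0],[0.09,0,0,-79.5,0,0,0],[0.09,0,0,-79.5,0,0,0],[0.09,0,0,-79.5,0,0,0]]]'
```

```text
time_s: 22.52
tcp_pos: [583.0, 201.5, 158.5]
tcp_rot: [[-0.053, -0.999, 0.0], [-0.999, 0.053, -0.0], [0.0, -0.0, -1.0]]
ft_force: [0.9, -0.8, -0.4]
grip_width: 0.242
time_s: 23.15
tcp_pos: [590.0, 292.8, 141.6]
tcp_rot: [[-0.054, -0.999, -0.002], [-0.999, 0.054, -0.001], [0.001, 0.002, -1.0]]
ft_force: [-0.3, -0.1, -0.5]
grip_width: 0.24
time_s: 24.4
tcp_pos: [590.3, 294.3, 63.2]
tcp_rot: [[-0.053, -0.999, 0.0], [-0.999, 0.053, -0.0], [0.0, -0.0, -1.0]]
ft_force: [0.7, -0.5, 0.1]
grip_width: 0.457
```

Rise, back off and check.

```bash
python3 -m creep '[[[0.09,0,0,30,0,0,0],[0.09,0,0,70,0,0,0],[0.09,0,0,115,0,0,0],[0.09,-10,-35,140,0,0,0],[0.09,-25,-85,150,0,0,0],[0.09,-35,-140,150,0,0,0],[0.09,-40,-195,150,0,0,0],[0.09,-40,-250,150,0,0,0],[0.09,-40,-300,150,0,0,0],[0.09,-40,-335,150,0,0,0],[0.09,-40,-350,150,0,0,0],[0.09,-40,-350,150,0,0,0]]]'
python3 - <<'E'
from fit import *
t=capture('top');cv2.imwrite('pics/t6.png',cv2.resize(t['image'][100:280,60:460],None,fx=2,fy=2))
s_=capture('side');cv2.imwrite('pics/s6.png',cv2.resize(s_['image'][240:430,120:320],None,fx=3,fy=3))
f=np.array([585.5,204.4]);ya=np.radians(-3.05);X=np.array([np.cos(ya),np.sin(ya)])
hs=cv2.cvtColor(t['image'],cv2.COLOR_BGR2HSV);P=cloud(t)
for n,y in(('d',113),('c',173),('a',232),('b',293)):
    m=(P[...,2]>58.5)&(P[...,2]<80)&(abs(P[...,0]-580)<140)&(abs(P[...,1]-y)<28)&(hs[...,1]>100)&(hs[...,0]>19)
    Q=P[m];mu=Q.mean(0);w_,V=np.linalg.eigh(np.cov((Q-mu)[:,:2].T)); a=V[:,1]*np.sign(V[0,1]);s=(Q-mu)[:,:2]@a
    c=mu[:2]+a*(s.min()+s.max())/2
    print(n,c.round(1),'len',np.ptp(s).round(1),'ang',np.degrees(np.arctan2(a[1],a[0])).round(1),np.percentile(Q[:,2],[50,95]).round(1),'rack x,y',((c-f)@X).round(1),((c-f)@[-X[1],X[0]]).round(1))
E
```

```text
time_s: 25.9
tcp_pos: [550.3, -56.0, 213.1]
tcp_rot: [[-0.054, -0.999, 0.0], [-0.999, 0.054, 0.0], [-0.0, 0.0, -1.0]]
ft_force: [0.3, 0.0, 0.7]
grip_width: 0.456
d [601.6 104.6] len 130.1 ang -3.4 [61.6 65.7] rack x,y 21.4 -98.8
c [583.3 172.7] len 180.4 ang -3.9 [65.3 69.2] rack x,y -0.5 -31.7
a [586.2 231.8] len 118.7 ang -2.8 [65.2 68.9] rack x,y -0.7 27.4
b [589.9 291.7] len 148.4 ang -2.9 [65. 69.] rack x,y -0.3 87.4
```

View pics/t6.png

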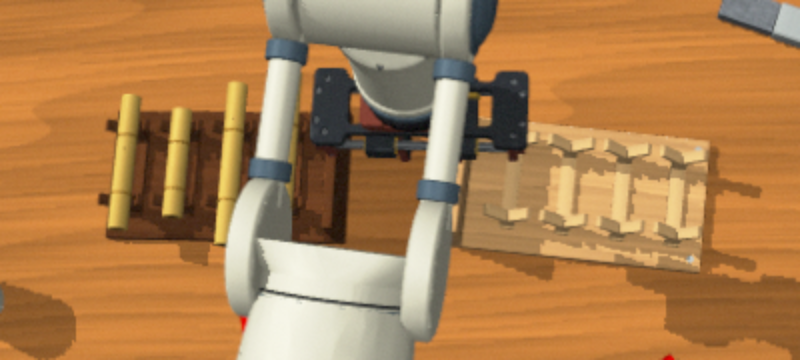

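View pics/s6.png

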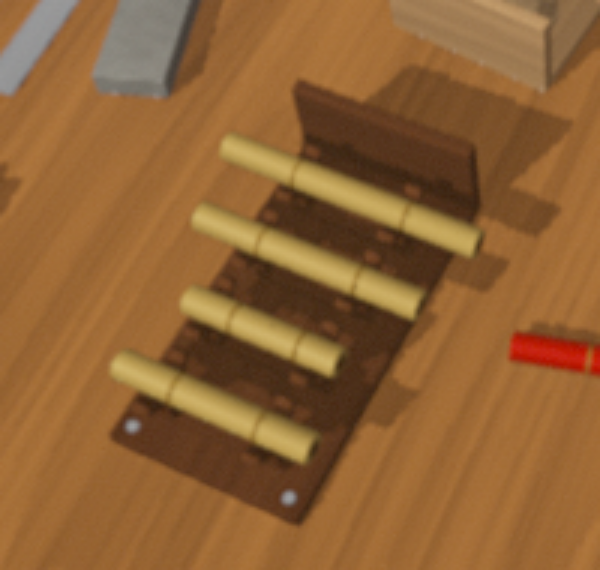

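The side view shows all four seated in order: d (350,195), c (305,262), a (260,330) and b (213,408). The top reading for d is off because the arm hides part of it, so I'll move clear and measure it again.

```bash
python3 -m creep '[[[0.09,0,-40,0,0,0,0],[0.09,0,-90,0,0,0,0],[0.09,0,-140,0,0,0,0],[0.09,0,-180,0,0,0,0],[0.09,0,-200,0,0,0,0],[0.09,0,-200,0,0,0,0],[0.09,0,-200,0,0,0,0]]]'
python3 - <<'E'
from fit import *
import workcell
t=capture('top')
f=np.array([585.5,204.4]);ya=np.radians(-3.05);X=np.array([np.cos(ya),np.sin(ya)])
hs=cv2.cvtColor(t['image'],cv2.COLOR_BGR2HSV);P=cloud(t);ok=1
for n,y,L in(('d',113,210),('c',173,180),('a',232,120),('b',293,150)):
    m=(P[...,2]>58.5)&(P[...,2]<80)&(abs(P[...,0]-580)<140)&(abs(P[...,1]-y)<28)&(hs[...,1]>100)&(hs[...,0]>19)
    Q=P[m];mu=Q.mean(0);w_,V=np.linalg.eigh(np.cov((Q-mu)[:,:2].T)); a=V[:,1]*np.sign(V[0,1]);s=(Q-mu)[:,:2]@a
    c=mu[:2]+a*(s.min()+s.max())/2; x=(c-f)@X; ok&=abs(x)<4 and abs(np.ptp(s)-L)<5
    print(n,'len',np.ptp(s).round(1),np.percentile(Q[:,2],95).round(1),'rack x,y',x.round(1),((c-f)@[-X[1],X[0]]).round(1))
if ok: print('sign',workcell.sign_off())
E
```

```text
time_s: 26.88
tcp_pos: [550.7, -254.1, 213.3]
tcp_rot: [[-0.051, -0.999, 0.0], [-0.999, 0.051, 0.001], [-0.001, -0.0, -1.0]]
ft_force: [0.0, 0.3, -0.3]
grip_width: 0.454
d len 209.6 68.9 rack x,y -0.8 -91.7
c len 179.4 69.1 rack x,y -0.2 -32.4
a len 118.7 69.0 rack x,y -0.6 27.4
b len 149.1 69.0 rack x,y 0.0 87.3
the job is handed in; nothing more can be done
sign None
```

I moved all four blanks to the finishing rack and handed the job in at about 27 s of the 115 s allowed. From the tall end board outward the order is d, c, a, b, the same as on the drying rack.

**Last checks (top camera):**
- **Lengthwise centring:** every blank is within 1 mm of the rack's middle.
- **Seating:** all four tops are at about 69 mm, close to the 68 mm of a seated blank. The side view also shows each one lying in its own pair of notches.
- **Forces:** every reading was small, at most about 6 N.

**Disagreements:**
- **Blanks' y positions:** the top camera put them about 2 mm lower than the wrist camera, the arm's poses and the rack fit did. That is within calibration error.
- **Blank d:** one top-camera check of it failed because the arm hid part of it. After I moved the arm clear, it measured correctly.

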